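Pin the tube paddle to the rotator's shaft and snap the loop over the shaft end

TASK

The tube paddle of the rotator has been slid on to its shaft, but not quite far enough. Take the snap pin with the red grip from the blue block, feel for the shaft's cross hole with it through the hole in the paddle's hub, push it fully home with its open wire loop pointing out past the shaft end, then swing the loop down over the shaft end until it snaps shut, and let go. Use a light hand (pressing the pin or its loop against the rotator with more than 20 N scores the shaft), and leave the plain black-knobbed pin, the beaker, the vial and the spanner where they are.

Things in the scene. Friction and masses are not known exactly. Their poses are not given: they have to be found in the camera images.
- rotator: White end-over-end tube rotator fixed to the bench: motor housing 170 (x) x 130 (y) x 200 mm high, origin at the centre of its underside, z up. A level steel shaft (16 mm round, axis 125 mm above the bench) runs out along its own -y and carries the aluminium paddle (square hub tube with a plate of tubes, 200 mm wide, reaching 20 mm above the axis, ending 55 mm short of the hub hole).
- hub_hole (a point): Centre of the mouth of the upright through hole (9.6 mm across, black rim) in the top of the paddle's 26 x 26 mm hub, 138 mm above the bench; axes as the rotator's (shaft end towards -y). At first solid shaft lies 5 mm below the mouth: the shaft's own upright through hole (also 9.6 mm) is 4 to 15 mm farther towards +y, an amount that no reading gives and that must be felt for.
- hub_end (a point): Centre of the hub's outboard end face, 12 mm from the hub hole towards -y, on the shaft axis. The keyed paddle cannot turn on the shaft but slides along it (friction about 2 N, stays where left): a pin standing in the hub's hole drags it along, and dragged towards +y drops into the shaft's hole when they line up. It can go a little past that. With the pin home the shaft end is 21 mm from the pin's axis.
- pin_grip (a point): Centre of the snap pin's red flat-sided grip: 14 mm thick (y), 24 mm wide (x), 28 mm tall (z). z runs up the pin, the open loop points along -y. 29 mm above the underside of the collar. The pin weighs about 0.1 kg with its loop. Best held across the 14 mm at this point; the open loop lies 25 mm lower.
- pin_seat (a point): On the pin's axis at the underside of its round steel collar (19 mm across, 8 mm thick), which sits on the hub's top when the pin is fully home. Axes as pin_grip. The shank below is 8 mm round, 36 mm long, its last 5 mm tapered to 6 mm. At the start this point is on the block's top, 45 mm above the bench.
- snap (a joint): Angle of the pin's gold wire loop, rad: 0 = open (square to the shank, as at the start), 1.571 = shut (along the shank, round the hub and shaft end). It is sprung over-centre: pressed down from above it resists (some 3 N at the bow) up to about 0.6 (bow 24 mm down) and beyond that snaps shut by itself.
- loop_bow (a point): Middle of the loop's far bow, 43 mm from the loop's pivot; the pivot line runs along the pin's x, 4 mm above pin_seat on the pin's axis. Wire 3.5 mm thick, loop 35 mm wide between wire centres. The bow swings from straight out (-y of the pin) to straight down, ending below the shank's tip.
- block: Blue pin block fixed to the bench, 150 (x) x 66 (y) x 45 mm high, with two holes 84 mm apart along its x; origin at the centre of its underside. Holds the snap pin and the plain pin, either way round.
- plain_pin: Plain pin with a round black knob (26 mm) and no loop, standing in the block's other hole, a spare for another machine: leave it there. Origin at the underside of its collar.
- beaker: Small glass beaker, 60 mm across, 75 mm high, origin under its centre. Leave alone.
- vial: Amber vial with black cap, 27 mm across, 58 mm high, origin under its centre. Leave alone.
- wrench: Small steel spanner lying flat, 140 mm long along its x. Leave alone.
- pin: The whole snap pin (shank, collar, red grip and wire loop); same axes and origin as pin_seat.

How it is judged:
By the outcome, as a careful person would: the job done as asked, in the order asked, and still so for the second after the job is handed in, with the robot touching nothing.
It also fails if it takes over 62 s, if anything falls off the work surface, if the arm or the gripper's body presses on something with over 40 N, if the wrist force passes 120 N, or if a joint passes its speed limit or range.

ROBOT

A 6-joint arm with a two-finger parallel gripper is mounted at the origin on the work surface. World frame = base frame: x ahead of the robot, y to its left, z up, the work surface at z = 0. Lengths are in m, angles in rad, forces in N, time in s.
With the tool pointing down it reaches from about 0.375 to 0.975 m from the base axis. Payload 3.8 kg.
Tool frame: the origin (TCP) lies midway between the tips of the shut fingers; the grasp point (between the pads) lies 19 mm behind it; z points along the fingers, y is the line along which they close (so a half turn about z gives the same grasp; the last joint's range is limited). The gripper opens to 85 mm and grips with 20 to 120 N. Pads are 22 mm wide; open, the fingers measure 114 mm over their backs; the gripper's body (76 mm by 85 mm) begins 54 mm behind the grasp point. The pads swing forward as they close: fully open they stand 13 mm farther back than shut.
Start: joints at [1.287, 0.264, 1.604, -0, 1.274, -0.037], TCP at [0.165, 0.655, 0.231] pointing down, gripper open.
Joint ranges: [-2.63, 2.63], [-0.94, 2.18], [0.31, 2.57], [-1.31, 4.45], [0, 2.66], [-2.55, 2.55]. Speed limits (rad/s): [2.57, 2.57, 3.14, 3.14, 3.14, 3.14].

INTERFACE

Orientations are given as a unit quaternion [w, x, y, z].
In Python, from plant import manip gives the robot as it stands.
- The arm moves only by the shell command python3 -m pendant 'ROWS' [FORCE]. ROWS is JSON, a list of rows, each a list of 3 entries, a list of its own where there are three numbers: the closure, from 0 (fully open) to 1 (shut), then the shift along the tool's x, y, z as a fraction of full scale, then the turn, a rotation vector about the tool's x, y, z as a fraction of full scale. In form: [[claw, [tx, ty, tz], [rx, ry, rz]], ...]. A call has 1 to 12 rows; each row is the pose to reach, as a shift and turn from the pose commanded when the call began, along the tool's axes at that moment; what a row does not reach only later rows make up. Full scale, the value 1, is 0.25 m for a shift and 90 degrees for a turn. A row lasts 1/10 s, in which the tool goes at most 50 mm and 8.59 degrees, less where a joint would pass 70% of its speed; a pose out of reach is approached as far as the arm can. A call with a number of a shift or a turn outside -1 to 1 is refused whole. A call with a gripper value outside its range is refused whole. The fingers move at their own pace and stop on an object; FORCE is the grip in N (left out, the last holds). Time passes only in rows, so rows that repeat a pose let the fingers close. It gives the time, the measured TCP pose, the force, the opening and the grip force at its end, in the units of the state.
- manip.sense(): the state, without advancing time (a new reading comes with each control period).
- manip.camera(name): name is "scene" or "top"; returns a dict with "img" (400x640x3 uint8, red, green, blue), "vertical_fov" (degrees; the focal length in pixels is half the picture's height over the tangent of half this angle, whatever the lens; pixels are square), "cx", "cy" (the principal point, pixels), "pose" (4x4, takes a point from camera to world coordinates). Camera axes: x right, y down, z forward; pixel columns grow to the right and rows downward; lengths in m; the calibration is good to about 2 mm. A picture is of the moment at which its call begins. There is no depth.
- manip.close_job(): hands the job in; it is judged then, once.
The state is a dict: "time": time; "q": joint angles; "joint_velocities": joint speeds; "joint_efforts": joint torques, N m; "position": TCP position; "tcp_rot": TCP orientation; "contact_force": force on the tool from outside, world axes, zero at the start; "moment": the same for the moment, N m; "gripper_width": opening from 0.0 (shut) to 1.0 (fully open); "grip_force": force on a finger pad.
Only numpy, scipy, OpenCV 4.12 (cv2) and the standard library are available. Lean on these libraries where they do the work, as an engineer would, in place of code of your own. Each camera call takes 0.05 s, during which the arm holds its last target. There are 200 camera calls.

## Working session

There is one attempt and no reset: what is moved stays moved. The work goes in short steps, Python scripts to look and compute and a shell command to move; the robot and the scene stay as the last step left them, time stands still between calls to the robot, and variables do not carry over. Pictures are saved under pics/ and viewed, at most 10 in all, crops included, and the job is handed in when it is done.

```bash
mkdir -p pics; ls; python3 - <<'E'
from plant import manip
import cv2, numpy as np
s=manip.sense(); print({k:np.round(v,3).tolist() for k,v in s.items()})
for n in("scene","top"):
    c=manip.camera(n); cv2.imwrite(f"pics/{n}0.png",c["img"][...,::-1]); np.savez(f"{n}0.npz",**c)
    print(n,c["vertical_fov"],c["cx"],c["cy"],np.round(c["pose"],3).tolist())
E
```

```text
pics
{'time': 0.0, 'q': [1.287, 0.265, 1.605, -0.0, 1.274, -0.037], 'joint_velocities': [-0.001, -0.001, 0.002, -0.002, -0.001, 0.002], 'joint_efforts': [0.002, -51.512, -36.731, 0.0, 0.013, 0.0], 'position': [0.165, 0.654, 0.23], 'tcp_rot': [-0.0, 0.123, 0.992, -0.001], 'contact_force': [0.104, -0.199, 0.126], 'moment': [0.044, -0.02, 0.032], 'grip_force': 0.0, 'gripper_width': 1.0}
scene 50.877263852153305 316.18475017877546 199.78915724962792 [[-0.066, 0.625, -0.778, 1.32], [0.998, 0.032, -0.059, -0.009], [-0.012, -0.78, -0.626, 0.73], [0.0, 0.0, 0.0, 1.0]]
top 42.80611793272502 322.9721996018919 204.50956897015536 [[-0.001, -0.996, 0.092, 0.461], [-1.0, 0.002, 0.009, -0.067], [-0.009, -0.092, -0.996, 1.357], [0.0, 0.0, 0.0, 1.0]]
```

View pics/scene0.png

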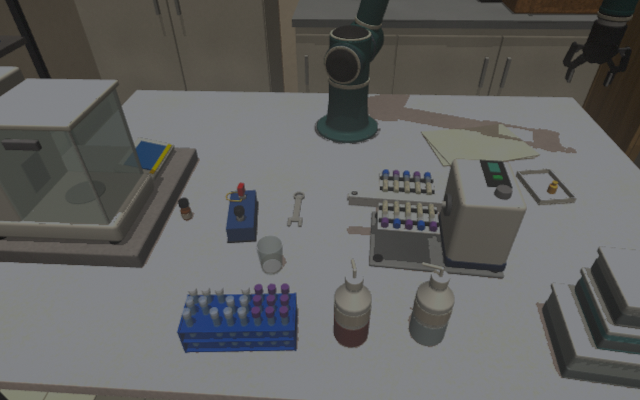

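View pics/top0.png

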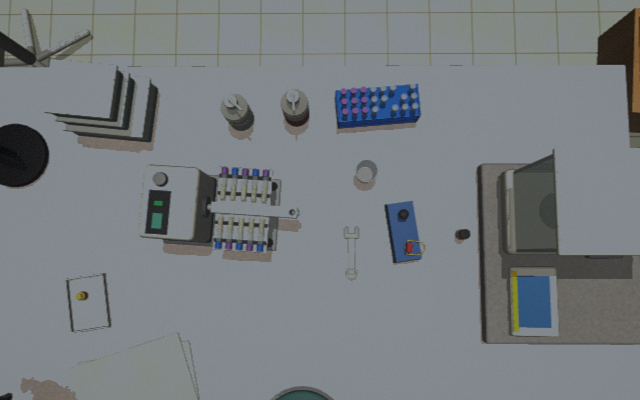

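```bash
python3 - <<'E'
import cv2, numpy as np
t=cv2.imread("pics/top0.png"); s=cv2.imread("pics/scene0.png")
f=lambda im,x,y,w,h,k:cv2.resize(im[y:y+h,x:x+w],None,fx=k,fy=k,interpolation=cv2.INTER_CUBIC)
a=np.hstack([f(t,370,195,66,50,6),f(t,260,190,66,50,6)])
b=np.hstack([f(s,210,175,66,50,6),f(s,335,175,66,50,6)])
cv2.imwrite("pics/crop1.png",np.vstack([a,b]))
for n,im in(("top",t),("scene",s)):
    h=cv2.cvtColor(im,cv2.COLOR_BGR2HSV)
    m=(((h[...,0]<8)|(h[...,0]>172))&(h[...,1]>150)&(h[...,2]>90)).astype('uint8')
    r=cv2.connectedComponentsWithStats(m)
    for st,ce in zip(r[2][1:],r[3][1:]):
        if st[4]>8: print(n,st,ce.round(2))
E
```

```text
top [407 243   5   9  45] [409. 247.]
scene [238 184   5   5  19] [240.   185.79]
```

View pics/crop1.png

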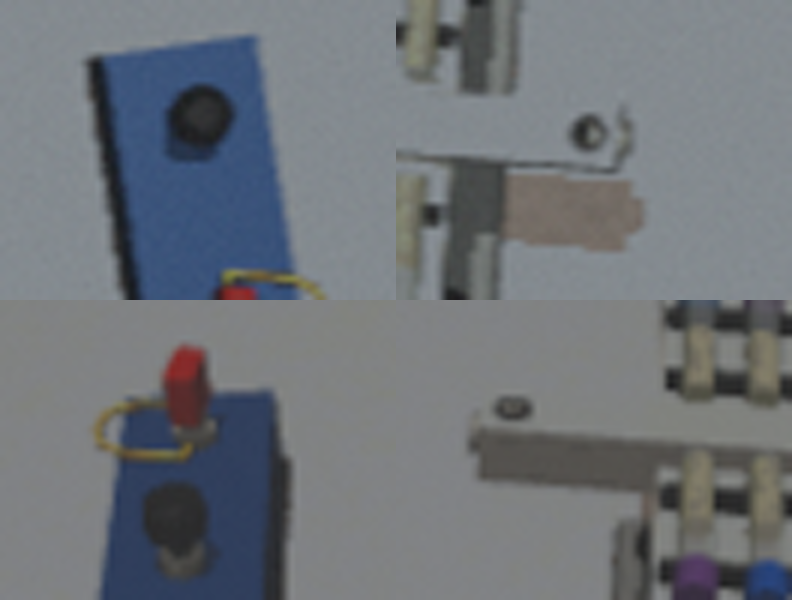

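```bash
cat >h.py <<'E'
import cv2, numpy as np
def ray(c,p):
    f=200/np.tan(np.radians(float(c["vertical_fov"]))/2); P=c["pose"]
    d=P[:3,:3]@np.array([(p[0]-c["cx"])/f,(p[1]-c["cy"])/f,1]); return P[:3,3],d/np.linalg.norm(d)
def plane(c,p,z):
    o,d=ray(c,p); return o+d*(z-o[2])/d[2]
def tri(c1,p1,c2,p2):
    o1,d1=ray(c1,p1);o2,d2=ray(c2,p2)
    k=np.linalg.lstsq(np.c_[d1,-d2],o2-o1,rcond=None)[0]
    a,b=o1+k[0]*d1,o2+k[1]*d2
    return (a+b)/2,np.linalg.norm(a-b)
def hsv(c): return cv2.cvtColor(c["img"],cv2.COLOR_RGB2HSV).astype(int)
def red(c):
    h=hsv(c); return ((h[...,0]<8)|(h[...,0]>172))&(h[...,1]>130)&(h[...,2]>60)
def gold(c):
    h=hsv(c); return (h[...,0]>18)&(h[...,0]<32)&(h[...,1]>110)&(h[...,2]>70)
def pts(m,x,y,w,h):
    q=np.argwhere(m[y:y+h,x:x+w])[:,::-1]+[x,y]; return q.astype(float)
E
python3 - <<'E'
from h import *
T,S=np.load("top0.npz"),np.load("scene0.npz")
a=tri(T,(291.6,211.6),S,(354.1,192.6));print("hole",a, plane(T,(291.6,211.6),.138))
rt,rs=pts(red(T),395,230,40,30),pts(red(S),225,170,30,35)
for r in(rt,rs):print("red",len(r),r.min(0),r.max(0),r.mean(0))
print("grip",tri(T,(rt.min(0)+rt.max(0))/2,S,(rs.min(0)+rs.max(0))/2),plane(T,rt.mean(0),.088))
g=pts(gold(T),395,230,40,35); print("gold",len(g),g.min(0),g.max(0))
W=np.array([plane(T,p,.049)[:2] for p in g]); (c,sz,an)=cv2.minAreaRect(W.astype('f4')*1000);print(c,sz,an)
# block blue edges
h=hsv(T); m=((h[...,0]>100)&(h[...,0]<125)&(h[...,1]>110)).astype('uint8'); m[:, :380]=0;m[:190]=0;m[270:]=0;m[:,430:]=0
q=cv2.findContours(m,0,1)[0];q=max(q,key=cv2.contourArea)[:,0]
W=np.array([plane(T,p,.045)[:2] for p in q]);print("block",cv2.minAreaRect(W.astype('f4')*1000))
# hub edge: bright/dark line below hub
g=cv2.cvtColor(T["img"],cv2.COLOR_RGB2GRAY).astype(int)
for n,(r0,r1) in{"lo":(212,223)}.items():
    P=np.array([(x,r0+np.argmin(g[r0:r1,x])) for x in range(215,296)]); 
    vx,vy,_,_=cv2.fitLine(P.astype('f4'),cv2.DIST_HUBER,0,.01,.01).ravel(); print(n,np.degrees(np.arctan2(vy,vx)),P[::10].tolist())
    A,B=plane(T,P[0],.112),plane(T,P[-1],.112);print(np.degrees(np.arctan2(*(B-A)[:2])))
E
```

```text
hole (array([0.55644102, 0.01941576, 0.14106474]), np.float64(0.0017061825263866286)) [0.55669049 0.01877633 0.138     ]
red 47 [406. 243.] [411. 251.] [408.87234043 247.10638298]
red 28 [238. 183.] [243. 189.] [240.10714286 186.07142857]
grip (array([ 0.47232999, -0.26744945,  0.08633207]), np.float64(0.0006821649904474504)) [ 0.4721128 -0.2684412  0.088    ]
gold 8 [407. 240.] [421. 254.]
(471.1247253417969, -288.7010498046875) (35.455326080322266, 35.71405792236328) 84.68324279785156
block ((513.4872436523438, -261.77789306640625), (148.411865234375, 66.10081481933594), 8.017407417297363)
lo 0.8594343 [[215, 222], [225, 222], [235, 222], [245, 214], [255, 215], [265, 216], [275, 217], [285, 217], [295, 218]]
177.20743634952677
```

```bash
python3 - <<'E'
from h import *
T,S=np.load("top0.npz"),np.load("scene0.npz")
h=hsv(T);m=(h[...,0]>14)&(h[...,0]<36)&(h[...,1]>60)
g=pts(m,398,232,34,32);print(g.astype(int).tolist())
W=np.array([plane(T,p,.049)[:2] for p in g]);print(cv2.minAreaRect(W.astype('f4')*1000))
G=cv2.cvtColor(T["img"],cv2.COLOR_RGB2GRAY).astype(float)
for nm,r0,r1,x0,z,sg in(("lo",210,222,248,.112,1),("up",202,212,246,.138,1)):
    X=np.arange(x0,292); Y=[]
    for x in X:
        k=np.argmin(G[r0:r1,x])+r0; y=np.arange(k-1,k+2); w=210-G[k-1:k+2,x]; w=np.clip(w-w.min(),1e-3,None); Y.append((y*w).sum()/w.sum())
    P=np.c_[X,Y]; vx,vy,x,y=cv2.fitLine(P.astype('f4'),cv2.DIST_HUBER,0,.01,.01).ravel()
    A,B=[plane(T,(xx,y+(xx-x)*vy/vx),z) for xx in(x0,291)]; print(nm,A,B,np.degrees(np.arctan2(B[0]-A[0],A[1]-B[1])),np.round(Y[::6],1))
big=cv2.resize(T["img"][228:266,395:435,::-1],None,fx=9,fy=9,interpolation=cv2.INTER_CUBIC)
b2=cv2.resize(T["img"][195:233,262:302,::-1],None,fx=9,fy=9,interpolation=cv2.INTER_CUBIC)
cv2.imwrite("pics/crop2.png",np.hstack([big,b2]))
E
```

```text
[[408, 240], [409, 240], [410, 240], [411, 240], [412, 240], [413, 240], [407, 241], [408, 241], [411, 241], [412, 241], [413, 241], [414, 241], [415, 241], [416, 241], [417, 241], [418, 241], [419, 241], [419, 242], [420, 242], [421, 242], [422, 243], [423, 244], [423, 245], [424, 245], [424, 246], [424, 247], [424, 248], [424, 249], [424, 250], [423, 251], [407, 252], [422, 252], [423, 252], [406, 253], [407, 253], [421, 253], [422, 253], [407, 254], [408, 254], [409, 254], [410, 254], [411, 254], [412, 254], [413, 254], [414, 254], [415, 254], [416, 254], [417, 254], [418, 254], [419, 254], [420, 254], [415, 255], [416, 255], [417, 255], [418, 255]]
((471.1452941894531, -291.0246276855469), (44.94841384887695, 37.48976135253906), 84.32832336425781)
lo [0.55094945 0.12736626 0.112     ] [0.54370265 0.02199945 0.112     ] -3.9344287098183206 [214.6 215.2 215.4 216.2 217.5 217.2 217.  211.5]
up [0.58331436 0.12855911 0.138     ] [0.57076132 0.02028635 0.138     ] -6.613292489463667 [201.1 201.4 201.6 202.1 203.5 203.  210.7 211.6]
```

View pics/crop2.png

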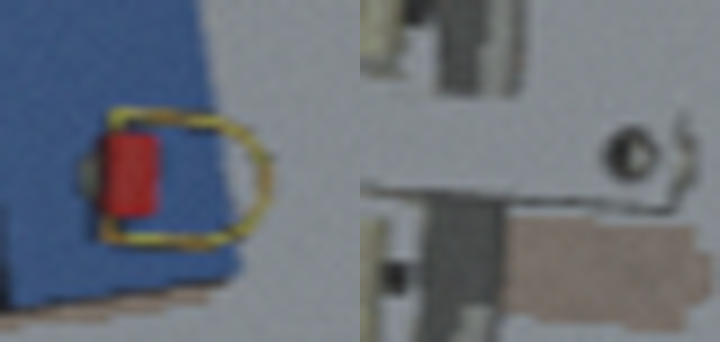

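```bash
cat >>h.py <<'E'
def st():
    from plant import manip
    from scipy.spatial.transform import Rotation as R
    s=manip.sense(); w,x,y,z=s["tcp_rot"]; M=R.from_quat([x,y,z,w]).as_matrix(); return s,M
def go(target,yaw=None):
    "fractions to move TCP to target; yaw deg of tool y from world y"
    s,M=st(); d=M.T@(np.array(target)-s["position"])/.25
    print("t",round(s["time"],2),"pos",np.round(s["position"],4),"yaw",round(np.degrees(np.arctan2(-M[0,1],M[1,1])),2),"F",np.round(s["contact_force"],2),"grip",round(s["gripper_width"],3),round(s["grip_force"],1))
    print("shift",np.round(d,4), "rz", None if yaw is None else round(-(yaw-np.degrees(np.arctan2(-M[0,1],M[1,1])))/90,4),"tilt",np.round(M[:,2],4))
E
python3 -m pendant '[[0,[-0.89,-0.6,-0.2],[0,0,-0.1]],[0,[-0.89,-0.6,-0.2],[0,0,-0.1]],[0,[-0.89,-0.6,-0.2],[0,0,-0.1]],[0,[-0.89,-0.6,-0.2],[0,0,-0.1]],[0,[-0.89,-0.6,-0.2],[0,0,-0.1]],[0,[-0.89,-0.6,-0.2],[0,0,-0.1]]]' &&
python3 -m pendant '[[0,[-0.37,-0.79,0],[0,0,0]],[0,[-0.37,-0.79,0],[0,0,0]],[0,[-0.37,-0.79,0],[0,0,0]],[0,[-0.37,-0.79,0],[0,0,0]],[0,[-0.37,-0.79,0],[0,0,0]]]' &&
python3 -m pendant '[[0,[-0.2,-0.98,0],[0,0,0]],[0,[-0.2,-0.98,0],[0,0,0]],[0,[-0.2,-0.98,0],[0,0,0]],[0,[-0.2,-0.98,0],[0,0,0]],[0,[-0.2,-0.98,0],[0,0,0]],[0,[-0.2,-0.98,0],[0,0,0]]]'
python3 -c "
from h import *
go([.472,-.267,.15],-5)"
```

```text
time: 0.7
position: [0.3463, 0.4519, 0.2819]
tcp_rot: [0.001, 0.046, 0.999, -0.0]
contact_force: [-0.2, -0.1, 0.2]
gripper_width: 1.001
grip_force: 0.0
time: 1.2
position: [0.419, 0.2459, 0.2809]
tcp_rot: [0.0, 0.046, 0.999, -0.001]
contact_force: [1.0, 0.5, -0.2]
gripper_width: 0.997
grip_force: 0.0
time: 1.8
position: [0.4462, -0.0043, 0.281]
tcp_rot: [-0.0, 0.049, 0.999, -0.001]
contact_force: [-0.5, 1.3, 0.6]
gripper_width: 0.999
grip_force: 0.0
t 1.8 pos [ 0.4462 -0.0043  0.281 ] yaw -5.6 F [-0.5   1.35  0.61] grip 0.999 0.0
shift [-0.2051 -1.0341  0.5267] rz -0.0066 tilt [-3.0e-04 -2.7e-03 -1.0e+00]
```

```bash
python3 -m pendant '[[0,[-0.205,-1,0.5],[0,0,0]],[0,[-0.205,-1,0.5],[0,0,0]],[0,[-0.205,-1,0.5],[0,0,0]],[0,[-0.205,-1,0.5],[0,0,0]],[0,[-0.205,-1,0.5],[0,0,0]],[0,[-0.205,-1,0.5],[0,0,0]],[0,[-0.205,-1,0.5],[0,0,0]],[0,[-0.205,-1,0.5],[0,0,0]]]'
python3 -c "
from h import *
go([.472,-.267,.057],-5)
from plant import manip
o=[]
for n in('top','scene'):
    c=manip.camera(n);np.savez(n+'1.npz',**c);u,v=(409,247) if n=='top' else (240,190)
    o.append(cv2.resize(c['img'][v-33:v+33,u-33:u+33,::-1],None,fx=6,fy=6,interpolation=2))
cv2.imwrite('pics/p1.png',np.hstack(o))"
```

```text
time: 2.6
position: [0.4745, -0.2516, 0.1553]
tcp_rot: [-0.001, 0.045, 0.999, 0.001]
contact_force: [0.8, 0.2, 0.4]
gripper_width: 1.002
grip_force: 0.0
t 2.6 pos [ 0.4745 -0.2516  0.1553] yaw -5.21 F [0.78 0.23 0.42] grip 1.002 0.0
shift [ 0.0036 -0.0628  0.3929] rz -0.0023 tilt [-0.002  0.002 -1.   ]
```

View pics/p1.png

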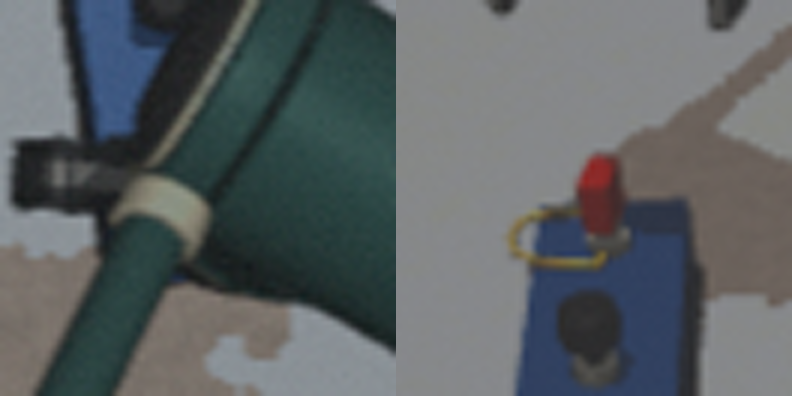

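```bash
python3 -m pendant '[[0,[0.004,-0.063,0.1],[0,0,0]],[0,[0.004,-0.063,0.2],[0,0,0]],[0,[0.004,-0.063,0.3],[0,0,0]],[0,[0.004,-0.063,0.36],[0,0,0]],[0,[0.004,-0.063,0.392],[0,0,0]],[0.3,[0.004,-0.063,0.392],[0,0,0]]]'
python3 -m pendant '[[1,[0,0,0],[0,0,0]],[1,[0,0,0],[0,0,0]],[1,[0,0,0],[0,0,0]],[1,[0,0,0],[0,0,0]],[1,[0,0,0],[0,0,0]],[1,[0,0,0],[0,0,0]],[1,[0,0,0],[0,0,0]],[1,[0,0,0],[0,0,0]]]' 60
python3 -c "
from h import *
go([.472,-.267,.057],-5)"
```

```text
time: 3.3
position: [0.4724, -0.267, 0.0579]
tcp_rot: [-0.0, 0.044, 0.999, 0.0]
contact_force: [-0.2, 0.7, -1.0]
gripper_width: 0.856
grip_force: 0.0
time: 4.1
position: [0.4731, -0.2684, 0.0592]
tcp_rot: [0.001, 0.045, 0.999, -0.0]
contact_force: [-1.8, 0.1, 4.8]
gripper_width: 0.153
grip_force: 58.8
t 4.1 pos [ 0.4731 -0.2684  0.0592] yaw -5.15 F [-1.76  0.07  4.85] grip 0.153 58.8
shift [0.0048 0.0051 0.0088] rz -0.0016 tilt [ 1.1e-03 -8.0e-04 -1.0e+00]
```

```bash
python3 -m pendant '[[1,[0,0,-0.04],[0,0,0]],[1,[0,0,-0.1],[0,0,0]],[1,[0,0,-0.2],[0,0,0]],[1,[0,0,-0.3],[0,0,0]],[1,[0,0,-0.4],[0,0,0]],[1,[0,0,-0.55],[0,0,0]],[1,[0,0,-0.7],[0,0,0]],[1,[0,0,-0.7],[0,0,0]]]'
python3 -c "
from h import *
go([.556,-.06,.23],-4.5)"
```

```text
time: 4.9
position: [0.4754, -0.2694, 0.241]
tcp_rot: [0.005, 0.045, 0.999, -0.002]
contact_force: [1.3, -0.2, 0.0]
gripper_width: 0.152
grip_force: 59.4
t 4.9 pos [ 0.4754 -0.2694  0.241 ] yaw -5.14 F [ 1.27 -0.2   0.04] grip 0.152 59.4
shift [-0.2458  0.8632  0.0426] rz -0.0071 tilt [ 0.0093 -0.0052 -0.9999]
```

```bash
python3 -m pendant '[[1,[-0.24,0.86,0],[0,0,0]],[1,[-0.24,0.86,0],[0,0,0]],[1,[-0.24,0.86,0],[0,0,0]],[1,[-0.24,0.86,0],[0,0,0]],[1,[-0.24,0.86,0],[0,0,0]],[1,[-0.24,0.86,0],[0,0,0]],[1,[-0.24,0.86,0],[0,0,0]],[1,[-0.24,0.86,0],[0,0,0]]]'
python3 -c "
from h import *
go([.556,.01,.21],-4.5)
from plant import manip
o=[]
for n in('top','scene'):
    c=manip.camera(n);np.savez(n+'2.npz',**c);u,v=(310,212) if n=='top' else (340,175)
    o.append(cv2.resize(c['img'][v-40:v+40,u-40:u+40,::-1],None,fx=5,fy=5,interpolation=2))
cv2.imwrite('pics/p2.png',np.hstack(o))"
```

```text
time: 5.7
position: [0.5507, -0.0599, 0.233]
tcp_rot: [-0.001, 0.045, 0.999, -0.0]
contact_force: [0.1, 0.2, -0.7]
gripper_width: 0.152
grip_force: 59.5
t 5.7 pos [ 0.5507 -0.0599  0.233 ] yaw -5.18 F [ 0.14  0.15 -0.69] grip 0.152 59.5
shift [0.0041 0.2803 0.0919] rz -0.0075 tilt [-1.4e-03 -2.0e-04 -1.0e+00]
```

View pics/p2.png

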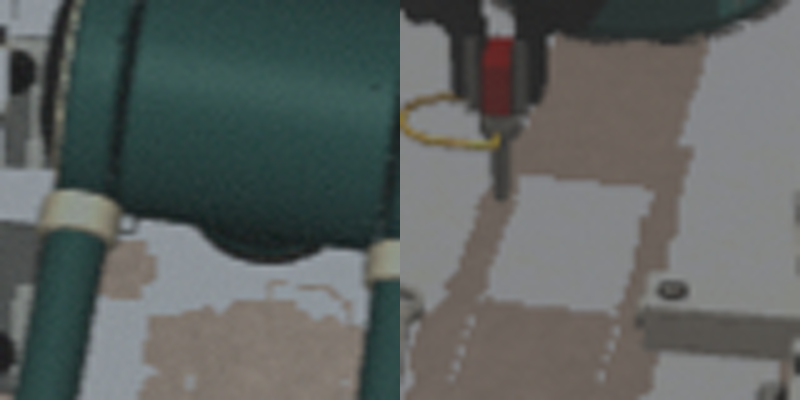

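```bash
python3 - <<'E'
from h import *
S=np.load("scene2.npz")
print("hole scene",plane(S,(354.0,192.6),.138))
print("tip",plane(S,(320.3,174.3),.183))
g=cv2.cvtColor(S["img"],cv2.COLOR_RGB2GRAY)
print(g[163:178,312:330])
E
```

```text
hole scene [0.55239464 0.02019328 0.138     ]
tip [ 0.54711345 -0.05736947  0.183     ]
[[117 121 126 128 124 109 105 102  58  68  86  98 100  99  99  99  99 101]
 [109  99 100  94  96  97  92  77  60  69  90 100  99  99  99  98 100 101]
 [127 123 123 121 121 113  82  62  62  70  90  99  98  98  98 100 101 101]
 [135 134 134 134 134 122  81  61  63  70  90  99  99  99  99 100 101 102]
 [135 135 135 134 135 122  81  62  63  70  89  98  99  99 100  99 100 101]
 [135 134 133 134 134 121  80  61  61  70  91  99  99 100 100  99 100  99]
 [134 134 134 134 133 122  82  61  62  70  91 100 101 101 100  99 100  98]
 [135 134 134 133 134 126  96  60  62  70  91 109 125 126 125 126 126 125]
 [134 134 135 134 134 128 100  63  62  71  90 112 134 134 134 134 134 134]
 [135 134 135 135 134 123  87  62  62  71  90 111 134 134 134 135 134 135]
 [134 134 135 134 128 106  87  64  63  76  96 111 133 134 134 134 134 134]
 [135 135 134 128 108  99  91  64  64  79 108 128 134 134 134 135 134 134]
 [135 134 135 124 100 101  99  89  85  95 104 119 135 134 135 134 135 134]
 [134 133 128 108  97  99  99  98  97  99 108 128 134 135 134 135 134 134]
 [134 134 132 119 101 100  99 100  98  98 111 133 134 134 133 134 134 135]]
```

```bash
python3 -m pendant '[[1,[0.004,0.1,0.03],[0,0,0]],[1,[0.004,0.2,0.06],[0,0,0]],[1,[0.004,0.3,0.11],[0,0,0]],[1,[0.004,0.314,0.112],[0,0,0]],[1,[0.004,0.314,0.112],[0,0,0]],[1,[0.004,0.314,0.112],[0,0,0]]]'
python3 -c "
from h import *
go([.556,.0185,.188],-4.5)
from plant import manip
c=manip.camera('scene');np.savez('scene3.npz',**c);g=cv2.cvtColor(c['img'],cv2.COLOR_RGB2GRAY);print(g[176:200:1,344:366])
"
```

```text
time: 6.4
position: [0.5578, 0.0179, 0.2058]
tcp_rot: [0.0, 0.045, 0.999, -0.0]
contact_force: [-1.0, 0.4, -1.1]
gripper_width: 0.152
grip_force: 59.4
t 6.4 pos [0.5578 0.0179 0.2058] yaw -5.19 F [-0.98  0.43 -1.08] grip 0.152 59.4
shift [0.0075 0.0017 0.0712] rz -0.0077 tilt [ 6.e-04 -7.e-04 -1.e+00]
[[113 117 116 120 128 127 127 121 106  89  93  89  70  96 123 131 133 132
  131 132 133 132]
 [110 106  98 101 100  95  95  97  93  89  87  77  78 113 133 133 133 132
  132 132 132 132]
 [126 125 121 122 122 120 121 122 112  82  69  68  88 128 132 133 132 132
  132 133 132 132]
 [133 132 133 132 133 132 132 132 121  81  61  61  92 132 132 133 133 133
  132 133 134 132]
 [133 133 132 132 132 132 133 132 120  72  60  61  92 132 132 132 132 132
  132 132 132 132]
 [133 132 133 132 133 132 133 132 118  68  60  62  92 132 133 133 132 131
  132 131 133 132]
 [131 133 133 131 132 133 133 133 118  70  60  65  96 132 133 132 132 133
  132 132 132 131]
 [132 132 133 133 133 132 133 133 117  68  61  66  98 133 133 132 132 132
  132 131 131 132]
 [133 133 133 133 133 131 132 132 117  70  61  66  98
[... 735 characters left out ...]
1  68  59  71  94  93 104 122
  122 125 132 131]
 [133 133 133 128 119 124 124  92  54  71  73  64  53  80 123 122 125 131
  132 132 131 131]
 [134 133 131 123 111 104 104  89  66  55  55  58  81 107 131 133 132 132
  132 132 132 132]
 [133 133 130 124 120 117 123 122 119 117 116 117 121 127 132 132 131 132
  132 131 131 132]
 [133 133 125 103  94  96 108 108 108 111 115 117 123 123 123 126 132 132
  131 132 132 132]
 [133 133 124  93  76  83  88  89  87  87  91  93  97  95  90  92  98 102
  105 108 109 108]
 [133 134 120  84  77  83  83  81  77  77  77  78  84  82  80  80  82  83
   84  87  87  86]
 [110 110 101  75  72  83  83  82  81  80  82  81  84  83  84  83  83  84
   84  82  78  78]]
```

```bash
python3 -m pendant '[[1,[0.006,0,0.03],[0,0,0]],[1,[0.006,-0.001,0.055],[0,0,0]],[1,[0.006,-0.001,0.06],[0,0,0]],[1,[0.006,-0.001,0.06],[0,0,0]]]'
python3 -m pendant '[[1,[0,0,0.006],[0,0,0]],[1,[0,0,0.012],[0,0,0]],[1,[0,0,0.016],[0,0,0]],[1,[0,0,0.016],[0,0,0]]]'
python3 -m pendant '[[1,[0,0,0.004],[0,0,0]],[1,[0,0,0.008],[0,0,0]],[1,[0,0,0.008],[0,0,0]]]'
python3 -m pendant '[[1,[0,0,0.004],[0,0,0]],[1,[0,0,0.008],[0,0,0]],[1,[0,0,0.008],[0,0,0]]]'
python3 -c "
from h import *
go([.556,.0185,.183],-4.5)"
```

```text
time: 6.85
position: [0.5555, 0.0187, 0.1895]
tcp_rot: [-0.001, 0.045, 0.999, -0.0]
contact_force: [-0.6, -0.3, -0.4]
gripper_width: 0.15
grip_force: 59.4
time: 7.25
position: [0.556, 0.019, 0.1862]
tcp_rot: [-0.0, 0.045, 0.999, -0.0]
contact_force: [0.2, -0.2, -2.2]
gripper_width: 0.153
grip_force: 59.4
time: 7.55
position: [0.556, 0.019, 0.1841]
tcp_rot: [-0.0, 0.045, 0.999, -0.0]
contact_force: [-0.5, -0.3, -0.6]
gripper_width: 0.155
grip_force: 59.4
time: 7.85
position: [0.5563, 0.019, 0.1829]
tcp_rot: [0.0, 0.045, 0.999, 0.0]
contact_force: [-1.2, -0.3, 2.2]
gripper_width: 0.154
grip_force: 60.1
t 7.85 pos [0.5563 0.019  0.1829] yaw -5.14 F [-1.22 -0.28  2.2 ] grip 0.154 60.1
shift [ 0.0008 -0.002  -0.0005] rz -0.0071 tilt [ 4.e-04 -0.e+00 -1.e+00]
```

```bash
python3 -m pendant '[[1,[0,0,0.005],[0,0,0]],[1,[0,0.004,0.005],[0,0,0]],[1,[0,0.008,0.005],[0,0,0]],[1,[0,0.012,0.005],[0,0,0]],[1,[0,0.016,0.005],[0,0,0]],[1,[0,0.016,0.005],[0,0,0]]]'
python3 -m pendant '[[1,[0,0.003,0],[0,0,0]],[1,[0,0.006,0],[0,0,0]],[1,[0,0.008,0],[0,0,0]],[1,[0,0.008,0],[0,0,0]]]'
python3 -m pendant '[[1,[0,0.003,0],[0,0,0]],[1,[0,0.006,0],[0,0,0]],[1,[0,0.008,0],[0,0,0]],[1,[0,0.008,0],[0,0,0]]]'
```

```text
time: 8.45
position: [0.5571, 0.0215, 0.1825]
tcp_rot: [0.001, 0.045, 0.999, -0.001]
contact_force: [-1.5, -4.7, 5.4]
gripper_width: 0.152
grip_force: 60.5
time: 8.85
position: [0.5568, 0.0249, 0.1807]
tcp_rot: [0.0, 0.045, 0.999, -0.0]
contact_force: [2.0, -2.0, 0.1]
gripper_width: 0.151
grip_force: 59.6
time: 9.25
position: [0.5568, 0.0256, 0.1807]
tcp_rot: [-0.0, 0.045, 0.999, -0.001]
contact_force: [1.2, -6.3, -0.8]
gripper_width: 0.155
grip_force: 59.5
```

```bash
python3 -m pendant '[[1,[0,-0.005,0],[0,0,0]],[1,[0,-0.005,0.006],[0,0,0]],[1,[0,-0.005,0.012],[0,0,0]],[1,[0,-0.005,0.012],[0,0,0]]]'
python3 -c "
from h import *
go([.556,.0185,.152],-4.5)"
```

```text
time: 9.65
position: [0.5569, 0.0253, 0.1778]
tcp_rot: [0.0, 0.045, 0.999, -0.0]
contact_force: [1.9, -5.7, -1.1]
gripper_width: 0.153
grip_force: 59.5
t 9.65 pos [0.5569 0.0253 0.1778] yaw -5.13 F [ 1.95 -5.68 -1.09] grip 0.153 59.5
shift [ 0.001  -0.0273  0.1034] rz -0.007 tilt [ 3.e-04 -9.e-04 -1.e+00]
```

```bash
python3 -m pendant '[[1,[0,-0.005,0],[0,0,0]],[1,[0,-0.008,0.006],[0,0,0]],[1,[0,-0.008,0.012],[0,0,0]],[1,[0,-0.008,0.018],[0,0,0]],[1,[0,-0.008,0.018],[0,0,0]]]'
python3 -m pendant '[[1,[0,0,0.006],[0,0,0]],[1,[0,0,0.012],[0,0,0]],[1,[0,0,0.018],[0,0,0]],[1,[0,0,0.018],[0,0,0]]]'
```

```text
time: 10.15
position: [0.5561, 0.0242, 0.1729]
tcp_rot: [-0.001, 0.045, 0.999, 0.0]
contact_force: [0.5, 0.5, -1.5]
gripper_width: 0.153
grip_force: 59.4
time: 10.55
position: [0.5562, 0.0238, 0.1686]
tcp_rot: [-0.0, 0.045, 0.999, 0.0]
contact_force: [-0.7, 0.4, -1.0]
gripper_width: 0.152
grip_force: 59.4
```

```bash
python3 -m pendant '[[1,[0,0,0.01],[0,0,0]],[1,[0,0,0.02],[0,0,0]],[1,[0,0,0.03],[0,0,0]],[1,[0,0,0.04],[0,0,0]],[1,[0,0,0.048],[0,0,0]],[1,[0,0,0.048],[0,0,0]]]'
python3 -m pendant '[[1,[0,0,0.005],[0,0,0]],[1,[0,0,0.01],[0,0,0]],[1,[0,0,0.014],[0,0,0]],[1,[0,0,0.014],[0,0,0]]]'
python3 -m pendant '[[1,[0,0,0.004],[0,0,0]],[1,[0,0,0.008],[0,0,0]],[1,[0,0,0.008],[0,0,0]]]'
```

```text
time: 11.15
position: [0.5562, 0.0237, 0.1566]
tcp_rot: [-0.0, 0.045, 0.999, -0.0]
contact_force: [-0.2, 0.1, -0.5]
gripper_width: 0.153
grip_force: 59.4
time: 11.55
position: [0.5564, 0.0237, 0.1534]
tcp_rot: [-0.0, 0.045, 0.999, -0.0]
contact_force: [-0.4, -0.2, -1.8]
gripper_width: 0.15
grip_force: 59.4
time: 11.85
position: [0.5567, 0.0237, 0.1522]
tcp_rot: [0.0, 0.045, 0.999, -0.0]
contact_force: [-1.9, -0.5, 2.9]
gripper_width: 0.154
grip_force: 60.1
```

```bash
python3 -m pendant '[[1,[0,0,0.003],[0,0,0]],[1,[0,0,0.005],[0,0,0]],[1,[0,0,0.005],[0,0,0]]]'
python3 -m pendant '[[0.6,[0,0,-0.005],[0,0,0]],[0.6,[0,0,-0.005],[0,0,0]],[0.6,[0,0,-0.005],[0,0,0]],[0.6,[0,0,-0.005],[0,0,0]],[0.6,[0,0,-0.005],[0,0,0]]]'
python3 -m pendant '[[0.6,[0,0,-0.02],[0,0,0]],[0.6,[0,0,-0.08],[0,0,0]],[0.6,[0,0,-0.18],[0,0,0]],[0.6,[0,0,-0.3],[0,0,0]],[0.6,[0,0,-0.4],[0,0,0]],[0.6,[0,0,-0.4],[0,0,0]]]'
python3 -c "
from h import *
from plant import manip
go([.553,-.02,.22],-4.5);print(manip.sense()['q'])
c=manip.camera('scene');np.savez('scene4.npz',**c);u,v=350,190
b=cv2.resize(c['img'][v-40:v+40,u-40:u+40,::-1],None,fx=6,fy=6,interpolation=2)
cv2.imwrite('pics/p4.png',b)"
```

```text
time: 12.15
position: [0.5567, 0.0237, 0.1521]
tcp_rot: [0.0, 0.045, 0.999, -0.0]
contact_force: [-5.2, -0.4, 9.4]
gripper_width: 0.152
grip_force: 61.2
time: 12.65
position: [0.5564, 0.0237, 0.1512]
tcp_rot: [-0.0, 0.045, 0.999, -0.0]
contact_force: [-0.5, -0.6, 1.2]
gripper_width: 0.402
grip_force: 0.0
time: 13.25
position: [0.5597, 0.0237, 0.2581]
tcp_rot: [0.005, 0.045, 0.999, 0.0]
contact_force: [0.3, -0.8, -0.9]
gripper_width: 0.399
grip_force: 0.0
t 13.25 pos [0.5597 0.0237 0.2581] yaw -5.14 F [ 0.26 -0.83 -0.88] grip 0.399 0.0
shift [ 0.0127 -0.1766  0.152 ] rz -0.0071 tilt [ 0.0103 -0.     -0.9999]
[-2.13647062e-03  2.40942019e-02  1.82686072e+00 -2.32719638e-05
  1.28030344e+00 -1.48321657e+00]
```

View pics/p4.png

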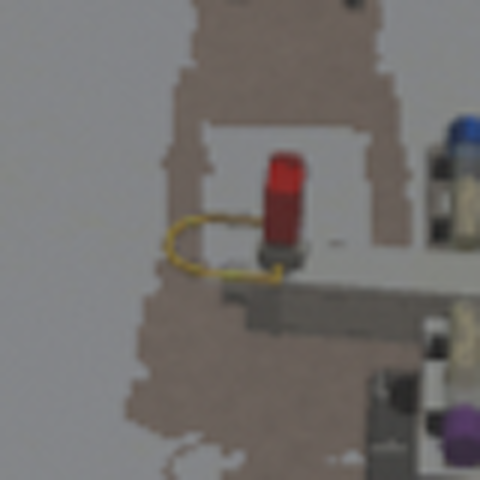

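```bash
python3 -m pendant '[[1,[0.013,-0.177,0.05],[0,0,1]],[1,[0.013,-0.177,0.05],[0,0,1]],[1,[0.013,-0.177,0.05],[0,0,1]],[1,[0.013,-0.177,0.05],[0,0,1]],[1,[0.013,-0.177,0.05],[0,0,1]],[1,[0.013,-0.177,0.05],[0,0,1]],[1,[0.013,-0.177,0.05],[0,0,1]],[1,[0.013,-0.177,0.05],[0,0,1]],[1,[0.013,-0.177,0.05],[0,0,1]],[1,[0.013,-0.177,0.05],[0,0,1]],[1,[0.013,-0.177,0.05],[0,0,1]],[1,[0.013,-0.177,0.05],[0,0,1]]]'
python3 -m pendant '[[1,[0,0,0],[0,0.08,0]],[1,[0,0,0],[0,0.166,0]],[1,[0,0,0],[0,0.166,0]],[1,[0,0,0],[0,0.166,0]]]'
python3 -c "
from h import *
from plant import manip
go([.5525,-.0205,.16],-95.14);go([.5525,-.0205,.11],-95.14)
o=[]
for n in('top','scene'):
    c=manip.camera(n);np.savez(n+'5.npz',**c);u,v=(310,212) if n=='top' else (345,180)
    o.append(cv2.resize(c['img'][v-40:v+40,u-40:u+40,::-1],None,fx=5,fy=5,interpolation=2))
cv2.imwrite('pics/p5.png',np.hstack(o))"
```

```text
time: 14.5
position: [0.5486, -0.02, 0.238]
tcp_rot: [-0.001, 0.738, 0.675, -0.001]
contact_force: [0.3, 0.4, -0.2]
gripper_width: -0.003
grip_force: 0.0
time: 14.9
position: [0.5488, -0.021, 0.2382]
tcp_rot: [-0.088, 0.732, 0.668, 0.095]
contact_force: [0.6, 0.1, -0.1]
gripper_width: 0.001
grip_force: 0.0
t 14.9 pos [ 0.5488 -0.021   0.2382] yaw -95.22 F [ 0.57  0.1  -0.1 ] grip 0.001 0.0
shift [-0.0767  0.0152  0.3032] rz -0.0009 tilt [ 0.0218  0.2553 -0.9666]
t 14.9 pos [ 0.5488 -0.021   0.2382] yaw -95.22 F [ 0.57  0.1  -0.1 ] grip 0.001 0.0
shift [-0.128   0.0155  0.4966] rz -0.0009 tilt [ 0.0218  0.2553 -0.9666]
```

View pics/p5.png

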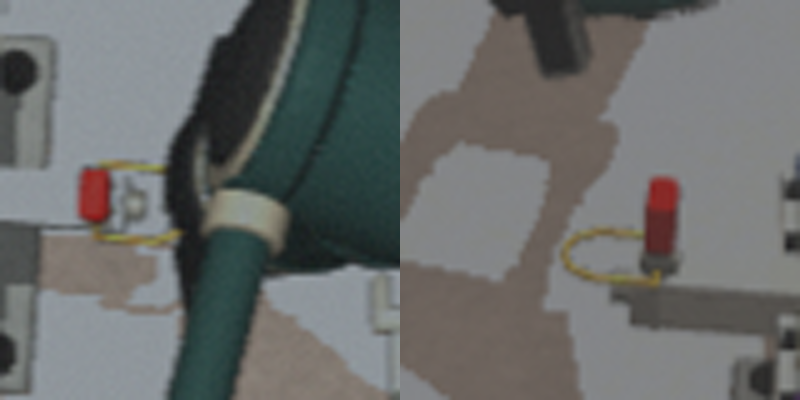

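```bash
python3 -m pendant '[[1,[-0.04,0.015,0.15],[0,0,0]],[1,[-0.0767,0.015,0.303],[0,0,0]],[1,[-0.082,0.015,0.322],[0,0,0]],[1,[-0.082,0.015,0.322],[0,0,0]]]'
python3 -c "
from h import *
go([.5525,-.0205,.146],-95.14);go([.5525,-.019,.135],-95.14);go([.5525,-.016,.114],-95.14)"
```

```text
time: 15.4
position: [0.552, -0.0181, 0.155]
tcp_rot: [-0.089, 0.731, 0.67, 0.095]
contact_force: [-0.3, -0.2, -0.2]
gripper_width: -0.003
grip_force: 0.0
t 15.4 pos [ 0.552  -0.0181  0.155 ] yaw -95.03 F [-0.32 -0.18 -0.22] grip -0.003 0.0
shift [-0.0183  0.0029  0.0324] rz 0.0013 tilt [ 0.0194  0.2572 -0.9662]
t 15.4 pos [ 0.552  -0.0181  0.155 ] yaw -95.03 F [-0.32 -0.18 -0.22] grip -0.003 0.0
shift [-0.0239  0.0025  0.0765] rz 0.0013 tilt [ 0.0194  0.2572 -0.9662]
t 15.4 pos [ 0.552  -0.0181  0.155 ] yaw -95.03 F [-0.32 -0.18 -0.22] grip -0.003 0.0
shift [-0.034   0.0017  0.1607] rz 0.0013 tilt [ 0.0194  0.2572 -0.9662]
```

```bash
python3 -m pendant '[[1,[-0.018,0.003,0.015],[0,0,0]],[1,[-0.018,0.003,0.032],[0,0,0]],[1,[-0.02,0.003,0.044],[0,0,0]],[1,[-0.021,0.003,0.052],[0,0,0]],[1,[-0.021,0.003,0.052],[0,0,0]]]'
python3 -m pendant '[[1,[-0.001,0,0.008],[0,0,0]],[1,[-0.002,0,0.016],[0,0,0]],[1,[-0.003,0,0.024],[0,0,0]],[1,[-0.004,0,0.032],[0,0,0]],[1,[-0.004,0,0.032],[0,0,0]]]'
python3 -c "
from h import *
go([.5525,-.016,.114],-95.14)"
```

```text
time: 15.9
position: [0.5538, -0.0213, 0.1422]
tcp_rot: [-0.088, 0.732, 0.669, 0.096]
contact_force: [0.4, -1.1, -0.3]
gripper_width: 0.0
grip_force: 0.1
time: 16.4
position: [0.5538, -0.0204, 0.1338]
tcp_rot: [-0.088, 0.732, 0.669, 0.096]
contact_force: [-0.6, -2.2, 2.7]
gripper_width: -0.001
grip_force: 1.5
t 16.4 pos [ 0.5538 -0.0204  0.1338] yaw -95.15 F [-0.55 -2.2   2.67] grip -0.001 1.5
shift [-0.004  -0.0069  0.0811] rz -0.0001 tilt [ 0.0231  0.2564 -0.9663]
```

Contact with the bow at about 3 N as expected; continue down.

```bash
python3 -m pendant '[[1,[-0.001,0,0.01],[0,0,0]],[1,[-0.002,0,0.02],[0,0,0]],[1,[-0.003,0,0.03],[0,0,0]],[1,[-0.004,0,0.04],[0,0,0]],[1,[-0.004,0,0.04],[0,0,0]]]'
python3 -m pendant '[[1,[-0.001,0,0.01],[0,0,0]],[1,[-0.002,0,0.02],[0,0,0]],[1,[-0.003,0,0.03],[0,0,0]],[1,[-0.003,0,0.036],[0,0,0]],[1,[-0.003,0,0.036],[0,0,0]]]'
python3 -c "
from h import *
from plant import manip
go([.5525,-.016,.11],-95.14)
c=manip.camera('scene');g=pts(gold(c),320,150,60,80);print(len(g),g.min(0),g.max(0))"
```

```text
time: 16.9
position: [0.5534, -0.0179, 0.1235]
tcp_rot: [-0.089, 0.732, 0.669, 0.096]
contact_force: [-0.6, 0.5, 1.7]
gripper_width: -0.002
grip_force: 0.9
time: 17.4
position: [0.5535, -0.0169, 0.1145]
tcp_rot: [-0.088, 0.732, 0.669, 0.095]
contact_force: [-0.2, -0.1, -0.0]
gripper_width: -0.003
grip_force: 0.0
t 17.4 pos [ 0.5535 -0.0169  0.1145] yaw -95.13 F [-0.21 -0.07 -0.01] grip -0.003 0.0
shift [-0.0015 -0.0043  0.0181] rz 0.0001 tilt [ 0.0218  0.2568 -0.9662]
5 [355. 194.] [356. 202.]
```

Force gone: likely snapped. Back off along the approach and away, then look.

```bash
python3 -m pendant '[[1,[0,0,-0.05],[0,0,0]],[1,[0,0,-0.15],[0,0,0]],[1,[0,0,-0.3],[0,0,0]],[1,[0,0,-0.5],[0,0,0]],[1,[-0.2,0,-0.7],[0,0,0]],[1,[-0.4,0,-0.7],[0,0,0]],[1,[-0.4,0,-0.7],[0,0,0]],[1,[-0.4,0,-0.7],[0,0,0]]]'
python3 -c "
from h import *
from plant import manip
o=[]
for n in('top','scene'):
    c=manip.camera(n);u,v=(300,212) if n=='top' else (350,195)
    o.append(cv2.resize(c['img'][v-40:v+40,u-40:u+40,::-1],None,fx=5,fy=5,interpolation=2))
cv2.imwrite('pics/p6.png',np.hstack(o))"
```

```text
time: 18.25
position: [0.5412, -0.1607, 0.2592]
tcp_rot: [-0.087, 0.733, 0.668, 0.096]
contact_force: [-0.0, 0.4, -0.6]
gripper_width: -0.0
grip_force: 0.0
```

View pics/p6.png

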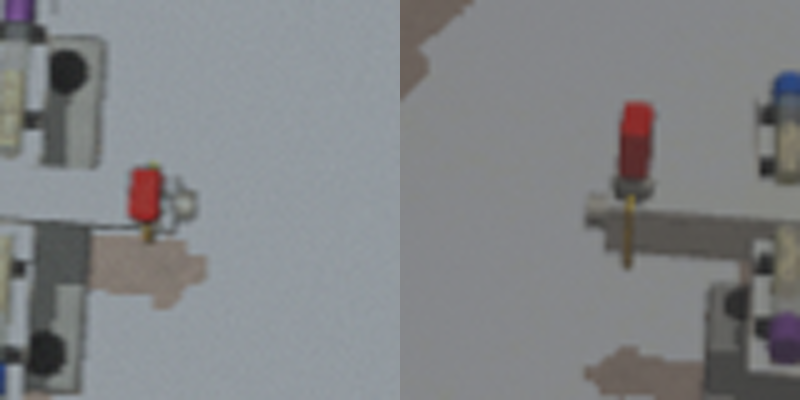

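The loop hangs straight down along the shank (scene crop 627,235) and the collar is on the hub's top, so it is shut and seated, with the robot clear.

```bash
python3 -c "
from plant import manip
print(manip.close_job())"
```

```text
the job is handed in; nothing more can be done
None
```

The snap pin is fully home in the shaft's cross hole, its loop is snapped shut over the shaft end, and the job was handed in at about 18 s with the robot clear; the highest measured contact force was about 11 N.

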